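# Open the fittings drawer by its hidden catch

## Robot

A 6-joint arm with a two-finger parallel gripper is mounted at the origin on the work surface. World frame = base frame: x ahead of the robot, y to its left, z up, the work surface at z = 0. Lengths are in mm, angles in rad, forces in N, time in s.
With the tool pointing down it reaches from about 400 to 925 mm from the base axis. Payload 12.5 kg.
Tool frame: the origin (TCP) lies midway between the tips of the shut fingers; the grasp point (between the pads) lies 19 mm behind it; z points along the fingers, y is the line along which they close (so a half turn about z gives the same grasp; the last joint's range is limited). The gripper opens to 95 mm and grips with 3 to 60 N. Pads are 20 mm wide; open, the fingers measure 119 mm over their backs; the gripper's body (75 mm by 180 mm) begins 59 mm behind the grasp point.
Start: joints at [-1.437, 0.491, 1.559, -0, 1.092, -0.106], TCP at [148.465, -607.128, 214.661] pointing down, gripper open.
Joint ranges: [-3.1, 3.1], [-0.84, 2.19], [0.05, 2.79], [-1.13, 4.28], [0.06, 2.93], [-2.69, 2.69]. Speed limits (rad/s): [2.22, 2.22, 2.79, 3.14, 3.14, 3.14].

## Interface

Orientations are given as [roll, pitch, yaw] about the fixed x, y, z axes, in that order (R = Rz(yaw) Ry(pitch) Rx(roll)).
In Python, from cell import env gives the robot as it stands.
- The arm moves only by the tool arm_command, never from a script. Its argument "targets" is a list of rows, each a list of 5 numbers: the shift along the tool's x, y, z in mm, then the turn about the tool's z in degrees, then the opening, from 0 (shut) to 1 (fully open). In form: [[tx, ty, tz, roll, fingers], ...]. A call has 1 to 5 rows; each row is the pose to reach, as a shift and turn from the pose commanded when the call began, along the tool's axes at that moment; what a row does not reach only later rows make up. A row lasts 1/10 s, in which the tool goes at most 50 mm and 8.59 degrees, less where a joint would pass 70% of its speed; a pose out of reach is approached as far as the arm can. A call with a gripper value outside its range is refused whole. The fingers move at their own pace and stop on an object; the grip force is fixed at half the most. Time passes only in rows, so rows that repeat a pose let the fingers close. It gives the time, the measured TCP pose, the force, the opening and the grip force at its end, in the units of the state.
- env.state(): the state, without advancing time (a new reading comes with each control period).
- env.read_camera(name): name is "side" or "top" or "wrist"; returns a dict with "frame" (400x640x3 uint8, red, green, blue), "vertical_fov" (degrees; the focal length in pixels is half the picture's height over the tangent of half this angle, whatever the lens; pixels are square), "cx", "cy" (the principal point, pixels), "k1" (the pictures are not rectified: a ray, as slopes to the right and down, at radius r is drawn at 1 + k1 r^2 times it, then the intrinsics apply), "world_from_camera" (4x4, takes a point from camera to world coordinates); the wrist camera has in their place "hand_eye" (4x4, takes a point from camera to tool coordinates, whose origin is the TCP and whose axes are the flange's). Camera axes: x right, y down, z forward; pixel columns grow to the right and rows downward; lengths in mm; the calibration is good to about 2 mm. A picture is of the moment at which its call begins: read the wrist's pose just before it. There is no depth.
- env.job_done(): hands the job in; it is judged then, once.
The state is a dict: "t": time; "joints": joint angles; "qvel": joint speeds; "tau": joint torques, N m; "eef_pos": TCP position; "tcp_rot": TCP orientation; "ft_force": force on the tool from outside, world axes, zero at the start; "moment": the same for the moment, N m; "opening": opening from 0.0 (shut) to 1.0 (fully open); "grip_force": force on a finger pad.
Only numpy, scipy, OpenCV 4.12 (cv2) and the standard library are available. Lean on these libraries where they do the work, as an engineer would, in place of code of your own. Each camera call takes 0.05 s, during which the arm holds its last target. There are 200 camera calls.

## Task

The drawer of the plywood fittings chest has no handle: feel along the finger slot in its top front edge for the hidden recess, press the spring catch in it down so that the drawer pops out a little, then draw the drawer fully open and let go. Leave the mallet, jar, bracket and bit holder alone.

Things in the scene. Friction and masses are not known exactly. Their poses are not given: they have to be found in the camera images.
- chest: Plywood fittings chest, 240 mm deep (x), 360 mm wide (y), 110 mm high, fixed on the table. Origin: centre of its underside; x points from its front to its back, z up. The white drawer front is its -x side, towards the robot. In the middle of the top's front edge a finger slot is cut, open from above; its floor is a black rail.
- slot_mid (a point): Middle of the finger slot, at the rail's level, 90 mm above the table and 20 mm under the chest's top; chest's axes. The slot runs 90 mm to either side along y and is 40 mm wide: its front wall (x -20 mm) is the drawer front's inner face, its back wall (x +20 mm) the chest's top. The recess is a gap in the rail, not necessarily here (see slot_end).
- slot_end (a point): Right-hand (-y) end of the slot's floor, on its centre line, 90 mm from slot_mid, same height. The recess is 60 mm long (y) and as wide as the slot; its middle lies anywhere from 47 to 133 mm from this end, told by no reading: feel or look for it. Its floor is the catch, a nearly black plate 57 by 37 mm, 8 mm lower than the rail.
- catch (a joint): How far the catch plate is pressed straight down, in m: 0 up, 0.009 at its stop (plate top then 17 mm under the rail). Its spring takes 2.4 N at first, 6 N at the stop, and lifts it again. The drawer is freed once it is 6 mm down. Forcing the latched drawer does not open it.
- drawer (a joint): How far the drawer is open, in m, along the chest's -x: 0 shut, 0.10 fully open (stop). Latched while the catch is up. When freed, a spring pushes it out to 0.03 to 0.05 within a second; from there it must be drawn (about 1 N plus some drag; it stays where it is left). The drawer box behind the front is lower than 70 mm above the table.
- front_edge (a point): Middle of the top edge of the drawer front, 106 mm above the table; moves with the drawer; chest's axes. The front is 16 mm thick (x) and 360 mm wide (y). It stands 16 mm higher than the rail, so a fingertip behind it can draw it.
- mallet: Black rubber mallet with a wooden handle, 260 mm long, lying on the table. Origin under its middle; x along the handle towards the head. Bystander.
- jar: Small glass jar with an aluminium screw lid, 70 mm across, 90 mm high, standing on the table. Origin: centre of its foot. Bystander.
- bracket: Chrome L-bracket, legs 80 mm, 22 mm wide, standing on one leg. Origin: middle of the underside of the lying leg. Bystander.
- bit_holder: Blue plastic bit holder, 100 mm by 36 mm, 30 mm high, with steel bits, resting on a white ceramic turntable (220 mm across, top 30 mm above the table). Origin: centre of its underside. Bystander.

How it is judged:
By the outcome, as a careful person would: the job done as asked, in the order asked, and still so for the second after the job is handed in, with the robot touching nothing.
It also fails if it takes over 48 s, if anything falls off the work surface, if the arm or the gripper's body presses on something with over 40 N, if the wrist force passes 120 N, or if a joint passes its speed limit or range.

## Working session

There is one attempt and no reset: what is moved stays moved. The work goes in short steps, Python scripts to look and compute and a tool call to move; the robot and the scene stay as the last step left them, time stands still between calls to the robot, and variables do not carry over. Pictures are saved under pics/ and viewed, at most 10 in all, crops included, and the job is handed in when it is done.

Besides the shell and the picture viewer there is one more tool, called as name(argument=value, ...) on one line, values as JSON. arm_command: Moves the arm, as the interface text tells. Its arguments: {"type":"object","properties":{"targets":{"type":"array","items":{"type":"array","items":{"type":"number"}}}},"required":["targets"]}

```bash
mkdir -p pics
cat > h.py <<'E'
import numpy as np,cv2
from cell import env
from scipy.spatial.transform import Rotation as R
def cam(n):
    s=env.state(); c=env.read_camera(n)
    if 'hand_eye' in c:
        T=np.eye(4);T[:3,:3]=R.from_euler('xyz',s['tcp_rot']).as_matrix();T[:3,3]=s['eef_pos']
        c['W']=T@np.array(c['hand_eye'])
    else: c['W']=np.array(c['world_from_camera'])
    h,w=c['frame'].shape[:2]; f=h/2/np.tan(np.radians(c['vertical_fov'])/2)
    c['K']=np.array([[f,0,c['cx']],[0,f,c['cy']],[0,0,1]]); return c
def px2w(c,uv,z):
    d=cv2.undistortPoints(np.array([uv],float).reshape(-1,1,2),c['K'],np.array([c['k1'],0,0,0,0.]))  .reshape(-1,2)
    # iterative inverse of 1+k1 r^2
    out=[]
    for a,b in d:
        r=c['W'][:3,:3]@[a,b,1];o=c['W'][:3,3];out.append(o+r*(z-o[2])/r[2])
    return np.array(out)
def save(c,n): cv2.imwrite('pics/'+n,c['frame'][:,:,::-1])
E
python3 - <<'E'
from h import *
import pickle
for n in('top','side'):
    c=cam(n);save(c,n+'1.png');pickle.dump(c,open(n+'.pkl','wb'))
    print(n,c['W'].round(2).tolist(),c['K'].round(1).tolist(),c['k1'])
s=env.state();print(s)
print(np.array(env.read_camera('wrist')['hand_eye']).round(3).tolist())
E
```

```text
top [[-0.02, -0.99, 0.11, 431.75], [-1.0, 0.02, -0.01, 3.21], [0.0, -0.11, -0.99, 1417.55], [0.0, 0.0, 0.0, 1.0]] [[495.3, 0.0, 320.1], [0.0, 495.3, 194.9], [0.0, 0.0, 1.0]] 0.008930793667409018
side [[-0.93, -0.27, 0.26, 201.53], [-0.38, 0.62, -0.69, 1001.07], [0.02, -0.74, -0.68, 1067.11], [0.0, 0.0, 0.0, 1.0]] [[477.7, 0.0, 322.8], [0.0, 477.7, 198.6], [0.0, 0.0, 1.0]] -0.10044197072782256
{'t': 0.1, 'joints': array([-1.43659402e+00,  4.91513732e-01,  1.55939942e+00, -2.69164778e-05,
        1.09167552e+00, -1.05576806e-01]), 'qvel': array([-0.00031375, -0.00047103, -0.00129428,  0.00102909, -0.00245311,
        0.0002581 ]), 'tau': array([ 2.33507162e-03, -6.13623261e+01, -2.58606756e+01,  6.94225612e-02,
        4.70062438e-02, -5.97930307e-05]), 'eef_pos': array([ 148.43105462, -606.8984484 ,  214.10744039]), 'tcp_rot': array([-3.14059966e+00, -8.12215678e-05,  2.39791495e-01]), 'ft_force': array([1.154006  , 0.17020179, 0.02445827]), 'moment': array([ 0.00891619, -0.00057528, -0.00626465]), 'grip_force': 0.0, 'opening': 0.9999263671668539}
[[0.002, -0.972, -0.236, 64.428], [1.0, 0.002, -0.001, 1.089], [0.001, -0.236, 0.972, -170.007], [0.0, 0.0, 0.0, 1.0]]
```

View pics/top1.png

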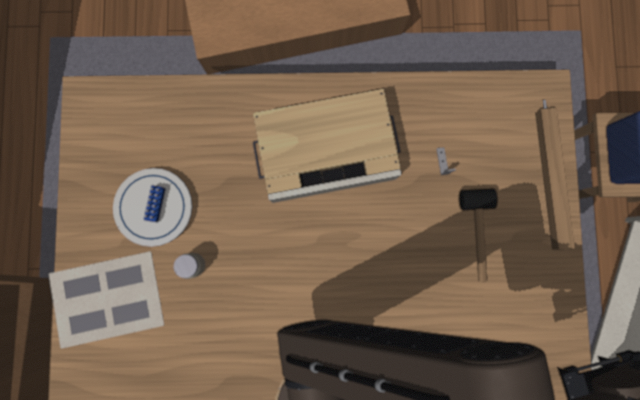

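View pics/side1.png

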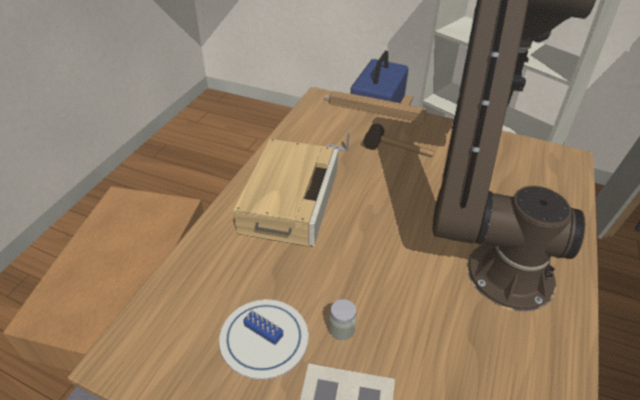

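The top view shows the chest with corners near (254,114), (384,90), (400,178) and (270,200), and the dark slot from about (300,181) to (367,169). The side view shows the other objects well clear of the chest. I'll enlarge the slot and measure it.

Run:
```python
from h import *
import pickle
c=pickle.load(open('top.pkl','rb'))
f=c['frame'][155:205,260:410]
g=np.clip(255*(f/255.)**.5,0,255).astype(np.uint8)
cv2.imwrite('pics/crop1.png',cv2.resize(g,None,fx=5,fy=5,interpolation=cv2.INTER_CUBIC)[:,:,::-1])
p=px2w(c,[(254,114),(384,90),(401,170),(268,194)],110);print(p.round(0).tolist())
q=px2w(c,[(268.5,196),(400,174)],106);print(q.round(0).tolist())
print(px2w(c,[(300,182),(367,169.5)],100).round(0).tolist())
for a in(p[:2],q):
    d=a[1]-a[0];print(np.degrees(np.arctan2(-d[0],-d[1]))*-1,np.linalg.norm(d))
```

```text
[[795.0, 171.0, 110.0], [857.0, -182.0, 110.0], [636.0, -221.0, 110.0], [577.0, 134.0, 110.0]]
[[572.0, 133.0, 106.0], [626.0, -219.0, 106.0]]
[[609.0, 49.0, 100.0], [641.0, -131.0, 100.0]]
9.90030627711893 358.4769646191411
8.703547430640347 356.17350251752015
```

View pics/crop1.png

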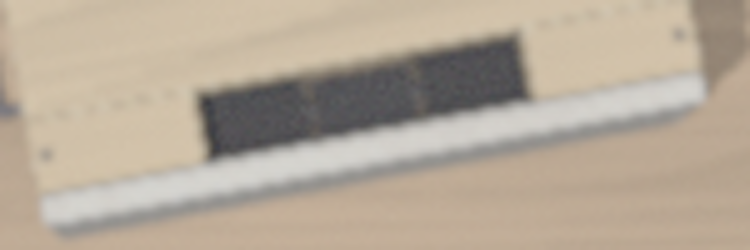

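The crop shows two faint seams in the dark slot at crop x≈308 and 418. They are about 60 mm apart, so the recess lies between them. Next I'll work out the move there.

```bash
cat >> h.py <<'E'
def shift(tgt,yaw):
    s=env.state();M=R.from_euler('xyz',s['tcp_rot']).as_matrix()
    print('t',round(s['t'],2),'pos',np.round(s['eef_pos'],1),'yaw',np.degrees(s['tcp_rot'][2]).round(2),'F',np.round(s['ft_force'],1))
    print('shift',(M.T@(np.array(tgt)-s['eef_pos'])).round(1),'turn',round(np.degrees(s['tcp_rot'][2])-yaw,2))
E
python3 - <<'E'
from h import *
import pickle
c=pickle.load(open('top.pkl','rb'))
cr=lambda u,v:(260+u/5-.4,155+v/5-.4)
print(px2w(c,[cr(363,98),cr(308,108),cr(418,86)],90).round(1))
p=px2w(c,[cr(363,98)],90)[0];p[2]=190
shift(p,9.3)
E
```

```text
[[630.8 -37.7  90. ]
 [625.8  -7.9  90. ]
 [636.9 -67.7  90. ]]
t 0.15 pos [ 148.4 -607.   214.2] yaw 13.74 F [-0.2  0.1 -0.1]
shift [ 603.8 -438.3   24.6] turn 4.44
```

arm_command(targets=[[162,-117,0,4.4,0],[162,-117,0,4.4,0],[162,-117,0,4.4,0],[162,-117,0,4.4,0],[162,-117,0,4.4,0]])

```text
t: 0.65
eef_pos: [280.7, -451.0, 214.8]
tcp_rot: [-3.14, -0.0, 0.167]
ft_force: [0.0, -0.5, 0.0]
opening: 0.633
grip_force: 0.0
```

```bash
python3 -c "
from h import *
shift([630.8,-37.7,190],9.3)"
```

```text
t 0.65 pos [ 280.7 -451.   214.8] yaw 9.58 F [ 0.  -0.5  0. ]
shift [ 414.  -349.2   25.4] turn 0.28
```

arm_command(targets=[[190,-160,0,0,0],[190,-160,0,0,0],[190,-160,0,0,0],[190,-160,0,0,0],[190,-160,0,0,0]])

```text
t: 1.15
eef_pos: [440.5, -265.1, 214.6]
tcp_rot: [3.141, -0.0, 0.163]
ft_force: [0.5, -1.1, 0.2]
opening: 0.215
grip_force: 0.0
```

arm_command(targets=[[190,-160,0,0,0],[190,-160,0,0,0],[190,-160,0,0,0],[190,-160,0,0,0],[190,-160,0,0,0]])

```text
t: 1.65
eef_pos: [602.3, -76.2, 214.5]
tcp_rot: [3.141, 0.0, 0.163]
ft_force: [-0.3, -0.6, -0.2]
opening: 0.005
grip_force: 0.0
```

```bash
python3 -c "
from h import *
c=cam('wrist');save(c,'w1.png')
import pickle;pickle.dump(c,open('w1.pkl','wb'))
shift([630.8,-37.7,150],9.3);print(c['K'],c['k1'])"
```

```text
t 1.7 pos [605.7 -71.7 214.3] yaw 9.48 F [-2.7  4.6 -2. ]
shift [ 30.2 -29.4  64.4] turn 0.18
[[315.45121831   0.         315.00032924]
 [  0.         315.45121831 201.57228233]
 [  0.           0.           1.        ]] -0.06062588597630548
```

View pics/w1.png

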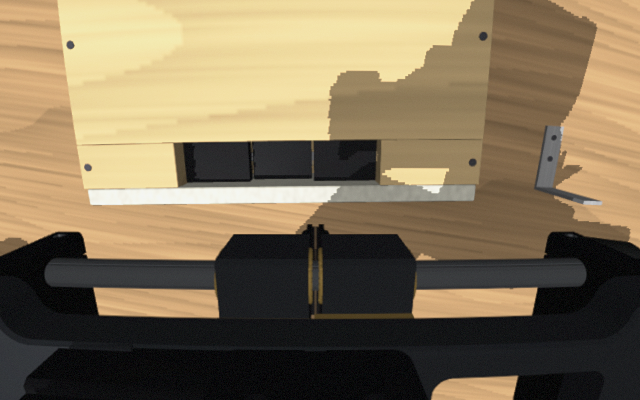

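The wrist picture shows the recess between seams at columns 252 and 313. The slot's back edge is at row 140, the drawer front's top edge spans rows 187–203, and the slot ends are at about x=185 and 378.

```bash
python3 -c "
from h import *
import pickle;c=pickle.load(open('w1.pkl','rb'))
print(px2w(c,[(252,160),(313,160),(185,160),(378,160)],90).round(1))
F=px2w(c,[(90,204),(475,199)],106);I=px2w(c,[(90,188.5),(475,184)],106);B=px2w(c,[(175,142),(380,140)],110)
print(F.round(1),I.round(1),B.round(1))
d=F[0]-F[1];print(np.degrees(np.arctan2(-d[0],d[1])))
a=np.radians(9.4);n=np.array([np.cos(a),np.sin(a),0]);y=np.array([-n[1],n[0],0])
print(F@n,I@n,B@n);print(px2w(c,[(252,160),(313,160)],90)@y)
"
```

```text
[[ 625.4  -13.7   90. ]
 [ 634.6  -70.    90. ]
 [ 615.2   49.    90. ]
 [ 644.7 -129.8   90. ]]
[[ 562.3  131.   106. ]
 [ 626.  -222.7  106. ]] [[ 577.4  130.9  106. ]
 [ 639.6 -218.8  106. ]] [[ 633.    51.1  110. ]
 [ 663.2 -123.7  110. ]]
10.213243482677749
[576.15339693 581.25411732] [591.02838086 595.28143101] [632.80824287 634.12731316]
[-115.6884091  -172.68597254]
```

arm_command(targets=[[24,-22,40,-0.5,0],[24,-22,85,-0.5,0],[24,-22,85,-0.5,0],[24,-22,85,-0.5,0],[24,-22,85,-0.5,0]])

```text
t: 2.2
eef_pos: [622.0, -52.9, 131.9]
tcp_rot: [3.14, -0.003, 0.171]
ft_force: [0.4, -1.1, -0.2]
opening: 0.005
grip_force: 0.0
```

```bash
python3 -c "
from h import *
c=cam('wrist');save(c,'w2.png')
shift([629,-41,90],10)"
```

```text
t 2.25 pos [622.  -52.9 132. ] yaw 9.79 F [ 1.  -0.2  0.1]
shift [  8.8 -10.6  42. ] turn -0.21
```

View pics/w2.png

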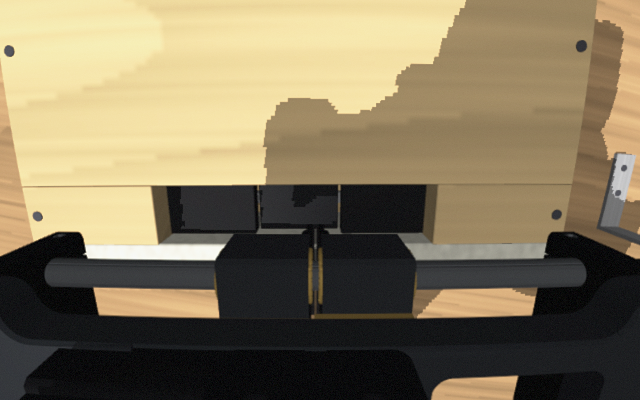

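The fingertip is at column 316 and the recess spans columns 259–340, centred near 300. That agrees with a shift of about -11 mm in tool y.

arm_command(targets=[[9,-11,0,0,0],[9,-11,20,0,0],[9,-11,38,0,0],[9,-11,38,0,0],[9,-11,38,0,0]])

```text
t: 2.75
eef_pos: [628.8, -39.3, 92.6]
tcp_rot: [3.141, -0.001, 0.172]
ft_force: [0.6, 0.3, 0.8]
opening: -0.001
grip_force: 0.0
```

arm_command(targets=[[0,0,3,0,0],[0,0,6,0,0],[0,0,9,0,0],[0,0,9,0,0],[0,0,9,0,0]])

```text
t: 3.25
eef_pos: [628.2, -39.6, 82.6]
tcp_rot: [3.142, 0.0, 0.172]
ft_force: [-1.0, -0.1, -0.2]
opening: 0.0
grip_force: 0.0
```

Below the rail at z 82.6 with no force, so the tip is in the recess. I'll press in small steps.

arm_command(targets=[[0,0,2,0,0],[0,0,4,0,0],[0,0,5,0,0],[0,0,6,0,0],[0,0,6,0,0]])

```text
t: 3.75
eef_pos: [628.3, -39.7, 76.7]
tcp_rot: [3.141, -0.0, 0.172]
ft_force: [-0.2, -0.5, 4.3]
opening: 0.008
grip_force: 2.1
```

arm_command(targets=[[0,0,1,0,0],[0,0,2,0,0],[0,0,2,0,0],[0,0,2,0,0],[0,0,2,0,0]])

```text
t: 4.25
eef_pos: [628.3, -39.6, 74.7]
tcp_rot: [3.141, -0.0, 0.172]
ft_force: [0.4, -0.7, 5.1]
opening: 0.007
grip_force: 2.4
```

```bash
python3 -c "
from h import *
c=cam('top');save(c,'top2.png');f=c['frame'][155:215,260:410]
cv2.imwrite('pics/crop2.png',cv2.resize(f,None,fx=4,fy=4)[:,:,::-1])
shift([629,-41,74],10)"
```

```text
t 4.3 pos [628.3 -39.6  74.7] yaw 9.84 F [ 0.  -0.5  5.2]
shift [0.5 1.5 0.7] turn -0.16
```

View pics/top2.png

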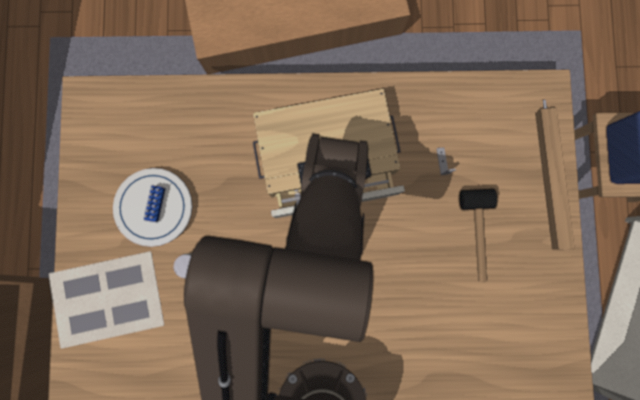

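The drawer has popped out: the white front is now at (272,213)–(403,190), about 40 mm out. I'll lift the tip to z≈95 and draw along tool -x.

arm_command(targets=[[0,0,-10,0,0],[0,0,-20,0,0],[0,0,-20,0,0],[-15,0,-20,0,0],[-30,0,-20,0,0]])

```text
t: 4.8
eef_pos: [598.0, -44.6, 94.4]
tcp_rot: [-3.142, 0.0, 0.172]
ft_force: [-0.6, -0.9, -0.5]
opening: 0.006
grip_force: 0.0
```

arm_command(targets=[[-8,0,0,0,0],[-16,0,0,0,0],[-24,0,0,0,0],[-32,0,0,0,0],[-40,0,0,0,0]])

```text
t: 5.3
eef_pos: [558.9, -51.7, 94.7]
tcp_rot: [3.141, -0.0, 0.172]
ft_force: [1.4, -0.8, 0.2]
opening: 0.004
grip_force: 0.6
```

arm_command(targets=[[-7,0,0,0,0],[-14,0,0,0,0],[-20,0,0,0,0],[-25,0,0,0,0],[-30,0,0,0,0]])

```text
t: 5.8
eef_pos: [529.3, -56.8, 94.6]
tcp_rot: [3.141, -0.0, 0.172]
ft_force: [0.0, 0.3, -0.4]
opening: 0.006
grip_force: 0.6
```

arm_command(targets=[[-3,0,0,0,0],[-6,0,0,0,0],[-8,0,0,0,0],[-10,0,0,0,0],[-10,0,0,0,0]])

```text
t: 6.3
eef_pos: [523.1, -57.9, 94.8]
tcp_rot: [3.14, -0.008, 0.171]
ft_force: [17.3, 9.2, -10.8]
opening: 0.006
grip_force: 9.4
```

arm_command(targets=[[-1,0,0,0,0],[-2,0,0,0,0],[-3,0,0,0,0],[-3,0,0,0,0],[-3,0,0,0,0]])

```text
t: 6.8
eef_pos: [522.9, -58.1, 95.0]
tcp_rot: [3.139, -0.013, 0.17]
ft_force: [31.6, 15.9, -18.0]
opening: 0.003
grip_force: 16.7
```

The force rises with no further travel, so the drawer is at its stop. Now back off, rise and look.

arm_command(targets=[[6,0,0,0,0],[12,0,0,0,0],[20,0,0,0,0],[20,0,0,0,0],[20,0,-10,0,0]])

```text
t: 7.3
eef_pos: [535.8, -55.4, 103.9]
tcp_rot: [-3.141, 0.002, 0.172]
ft_force: [-0.3, -0.7, 0.8]
opening: 0.001
grip_force: 0.0
```

arm_command(targets=[[0,0,-40,0,0],[0,0,-80,0,0],[0,0,-120,0,0],[0,0,-120,0,0],[0,0,-120,0,0]])

```text
t: 7.8
eef_pos: [536.2, -55.5, 225.6]
tcp_rot: [3.141, -0.002, 0.172]
ft_force: [0.1, 0.3, -0.5]
opening: 0.008
grip_force: 0.0
```

```bash
python3 -c "
from h import *
c=cam('wrist');save(c,'w3.png')
c=cam('top');save(c,'top3.png')
import pickle;pickle.dump(c,open('t3.pkl','wb'))
shift([629,-41,74],10)"
```

```text
t 7.9 pos [535.8 -55.4 223.9] yaw 9.83 F [-0.5  0.6  0.4]
shift [ 94.5   1.8 149.7] turn -0.17
```

View pics/top3.png

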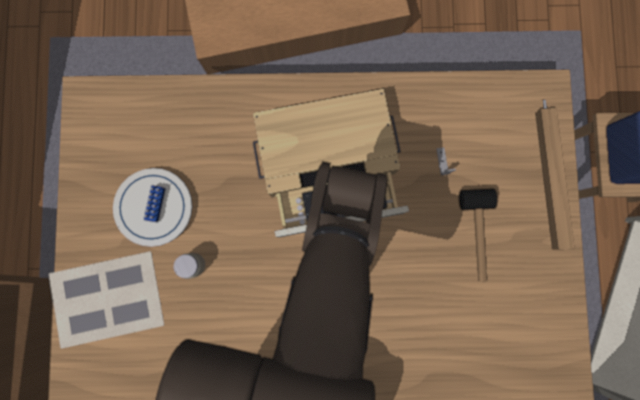

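The drawer front is now at (276,235)–(408,211) and the gripper is clear. One check of how far it is open.

```bash
python3 -c "
from h import *
import pickle
a=pickle.load(open('top.pkl','rb'));b=pickle.load(open('t3.pkl','rb'))
def prof(c):
    # white-strip centre along the chest x axis at two y' stations near the front's ends
    o=[]
    for u0,u1 in((283,300),(385,398)):
        f=c['frame'][185 if c is b else 165:245,u0:u1].astype(int)
        m=(f.min(2)>140)&(f.max(2)-f.min(2)<25);v,u=np.nonzero(m);r0=185 if c is b else 165
        w=px2w(c,[(np.median(u)+u0,np.median(v)+r0)],106)[0];o.append([w[0]*np.cos(.171)+w[1]*np.sin(.171),m.sum()])
    return np.round(o,1)
print(prof(a),prof(b))"
```

```text
[[583.5  83. ]
 [584.3  61. ]] [[487.9 125. ]
 [  nan   0. ]]
  return _methods._mean(a, axis=axis, dtype=dtype,
  ret = ret.dtype.type(ret / rcount)
```

```bash
python3 -c "
from h import *
import pickle
a=pickle.load(open('top.pkl','rb'));b=pickle.load(open('t3.pkl','rb'))
A=a['frame'][165:250,260:420];B=b['frame'][165:250,260:420]
cv2.imwrite('pics/cmp.png',cv2.resize(np.hstack([A,B]),None,fx=2.5,fy=5,interpolation=cv2.INTER_CUBIC)[:,:,::-1])
n=[np.cos(.171),np.sin(.171),0]
for u in(285,292):
  for c in(a,b):
    col=c['frame'][:,u].astype(int);w=[v for v in range(170,245) if col[v].min()>130 and np.ptp(col[v])<25]
    print(u,w,[round(float(px2w(c,[(u,v)],106)[0]@n),1) for v in (w[0],w[-1])])
"
```

```text
285 [191, 192, 193, 194, 195, 196] [591.7, 578.6]
285 [229, 230, 231, 232, 233, 234] [492.3, 479.3]
292 [190, 191, 192, 193, 194] [590.9, 580.4]
292 [228, 229, 230, 231, 232, 233] [491.4, 478.5]
```

View pics/cmp.png

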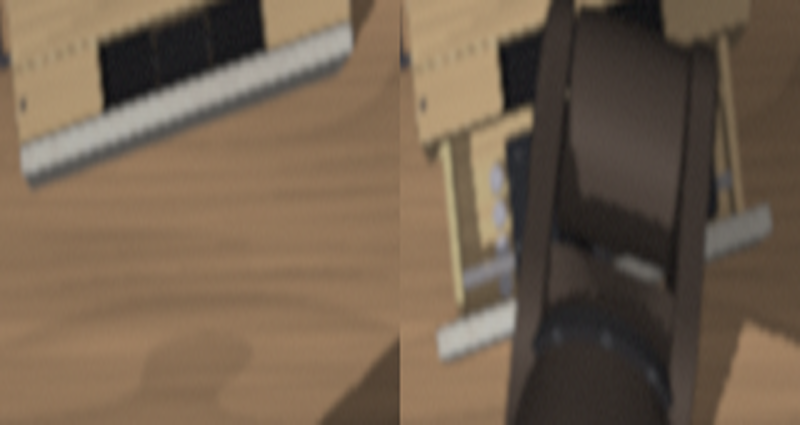

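The comparison shows the white front moved out by about 99.4 mm, so the drawer is fully open, and nothing is touching it.

```bash
python3 -c "
from cell import env
print(env.job_done())"
```

```text
the job is handed in; nothing more can be done
None
```

I found the recess, pressed the catch until the drawer popped out, drew the drawer to its stop (about 99 mm measured) and let go; the arm is clear, the mallet, jar, bracket and bit holder were not touched, and the job was handed in at about 8 s.

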